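# Load two spacer plates into the step gauge

## Task

Take the brass and the steel spacer plate from the wooden rack and load them upright into the two empty slots of the grey step gauge, one plate per slot in either order, each all the way down until it stops at the step for its thickness: the thick brass one on the shoulder half-way down, the thin steel one on the slot's floor. The dark jaws in these slots are clamped several millimetres off centre, so feel for the narrow opening with a light touch and neither force, jam nor drop a plate. Let go of both, and leave the blue plate, the gear, the screwdriver and the oil bottle where they are.

Things in the scene. Friction and masses are not known exactly. Their poses are not given: they have to be found in the camera images.
- gauge: step gauge, grey metal block fixed to the bench, 68 x 196 mm, 33 mm high; origin under its centre on the bench. y runs along the row of three slots at y = -60, 0 (both empty) and +60 mm (holds the blue plate); x is the slots' long direction: each is 52 mm long between rigid end walls 33 mm high. In each slot two dark steel jaws, tops 29 mm above the bench, leave a stepped gap
- slot_a (a point): nominal centre of the empty end slot, level with the jaw tops (29 mm above the bench); axes as the gauge. Gap between the jaws, square-edged, one centre line: 16 mm wide from 29 down to 17 mm above the bench (shoulder), then 11 mm wide down to the floor at 5 mm. Jaw tops reach 27 mm either side of the centre line, partly under the partitions
- slot_b (a point): nominal centre of the empty middle slot, level with the jaw tops, same gap as slot_a. In both slots the pair of jaws is clamped, as one rigid unit, 2 to 6 mm off this nominal centre along the gauge's y, to one side or the other; the offset differs between the slots and between starts and is not measured
- thick_center (a point): centre (half-way up) of the loose brass plate standing upright in the rack: 14 mm thick (its y), 44 mm wide (x), 62 mm tall (z up), flat parallel faces, about 0.3 kg; the top 26 mm is a tab 28 mm wide in x, full thickness, to grip across the thickness. Underside 31 mm below this point. Enters the 16 mm gap, stops on the shoulder
- thick: the same brass plate, origin at the centre of its underside, axes as thick_center
- thin_center (a point): centre (half-way up) of the loose steel plate standing upright in the rack: 9 mm thick (its y), otherwise the same shape and size as the brass one, about 0.17 kg. Underside 31 mm below this point. Passes the 16 mm and the 11 mm gap and stops on the floor
- thin: the same steel plate, origin at the centre of its underside, axes as thin_center
- rack: fixed wooden rack, 62 x 150 mm, origin under its centre; the two plates stand in its two open grooves (floor 8 mm above the bench, rails to 18 mm, grooves 22 mm wide, 80 mm apart along the rack's y); which plate is in which groove varies
- seated: blue spacer plate, 14 x 44 x 62 mm, already seated in the third slot, standing 79 mm above the bench; origin at the centre of its underside; leave alone
- gear: brass gear wheel lying flat, 60 mm across, arbor 30 mm high, origin at the centre of its underside; leave alone
- driver: screwdriver 150 mm long lying on the bench, leave alone
- oil: small oil bottle, 36 mm across, 70 mm tall, standing, origin at the centre of its underside; leave alone
Mind the look-alikes: they are no part of the job. There is more than one size of the thin; the job needs the larger.

How it is judged:
At the end, for the whole second after the job is handed in: one loose plate in each formerly empty slot (6 mm in x, 8.5 mm in y of its nominal centre), brass underside within 2 mm of the shoulder, steel within 2 mm of the floor, upright within 0.12 rad, in line with the slots within 0.15 rad, at rest and let go (((x of thick_center in the frame of gauge between -0.006 and 0.006 m and y of thick_center in the frame of gauge between -0.0685 and -0.0515 m and z of thick_center in the frame of gauge between 0.046 and 0.05 m and x of thin_center in the frame of gauge between -0.006 and 0.006 m and y of thin_center in the frame of gauge between -0.0085 and 0.0085 m and z of thin_center in the frame of gauge between 0.034 and 0.038 m) or (x of thick_center in the frame of gauge between -0.006 and 0.006 m and y of thick_center in the frame of gauge between -0.0085 and 0.0085 m and z of thick_center in the frame of gauge between 0.046 and 0.05 m and x of thin_center in the frame of gauge between -0.006 and 0.006 m and y of thin_center in the frame of gauge between -0.0685 and -0.0515 m and z of thin_center in the frame of gauge between 0.034 and 0.038 m)) and angle between each of thick_center, thin_center's own z axis and vertical below 0.12 rad and angle between the x axis of each of thick_center, thin_center and the x axis of gauge, either way round below 0.15 rad and linear speed of each of thick, thin below 0.02 m/s and contact force between the fingers and thick below 0.1 N and contact force between the fingers and thin below 0.1 N); the robot touches nothing.
It fails at once if a loose plate is pressed, jammed or dropped on the gauge with more than 40 N (contact force between any of thick, thin and gauge above 40 N).
It fails at once if the blue plate is moved by more than 10 mm (distance of seated from where it was at the start of the episode above 0.01 m).
It fails at once if the gear, the screwdriver or the oil bottle is moved by more than 20 mm (distance of any of gear, driver, oil from where it was at the start of the episode above 0.02 m).
It fails at once if the gripper or arm presses on the gauge with more than 40 N (contact force between any of the fingers, the arm and gauge above 40 N).
It also fails if it takes over 70 s, if anything falls off the work surface, if the arm or the gripper's body presses on something with over 40 N, if the wrist force passes 120 N, or if a joint passes its speed limit or range.

## Robot

A 6-joint arm with a two-finger parallel gripper is mounted at the origin on the work surface. World frame = base frame: x ahead of the robot, y to its left, z up, the work surface at z = 0. Lengths are in m, angles in rad, forces in N, time in s.
With the tool pointing down it reaches from about 0.3 to 0.825 m from the base axis. Payload 5.4 kg.
Tool frame: the origin (TCP) lies midway between the tips of the shut fingers; the grasp point (between the pads) lies 19 mm behind it (grasp_offset is the distance from the TCP to the grasp point, in m); z points along the fingers, y is the direction in which the jaws open and shut (so a half turn about z gives the same grasp; the last joint's range is limited). The gripper opens to 92 mm and grips with 3 to 60 N. Pads are 20 mm wide; open, the fingers measure 128 mm over their backs; the gripper's body (75 mm by 189 mm) begins 69 mm behind the grasp point.
Start: joints at [1.069, 0.158, 1.597, -0, 1.386, -0.21], TCP at [0.165, 0.551, 0.215] pointing down, gripper open.
Joint ranges: [-2.91, 2.91], [-0.94, 2.29], [0.18, 2.7], [-1.29, 4.43], [0.17, 2.64], [-3, 3]. Speed limits (rad/s): [2.57, 2.57, 3.14, 3.14, 3.14, 3.14].

## Interface

Orientations are given as a unit quaternion [x, y, z, w].
In Python, from plant import * gives the robot as it stands.
- The arm moves only by the shell command python3 -m creep 'ROWS'. ROWS is JSON, a list of rows, each a list of 3 entries, a list of its own where there are three numbers: the turn, a rotation vector about the tool's x, y, z in degrees, then the shift along the tool's x, y, z in mm, then the closure, from 0 (fully open) to 1 (shut). In form: [[[rx, ry, rz], [dx, dy, dz], hand], ...]. A call has 1 to 5 rows; each row shifts and turns the commanded pose from where the row before left it, along the tool's axes as they then stand; what a row does not reach is not made up. A row lasts 1/10 s, in which the tool goes at most 50 mm and 8.59 degrees, less where a joint would pass 70% of its speed; a pose out of reach is approached as far as the arm can. A call with a gripper value outside its range is refused whole. The fingers move at their own pace and stop on an object; the grip force is fixed at half the most. Time passes only in rows, so rows that do not move let the fingers close. It gives the time, the measured TCP pose, the force and the opening at its end, in the units of the state.
- get_obs(): the state, without advancing time (a new reading comes with each control period).
- read_camera(name): name is "side" or "top"; returns (picture, depth): 420x560x3 uint8, red, green, blue; 420x560 float32, m along the optical axis (not along the pixel's ray), 0 where there is no reading.
- get_calibration(name): a dict with "fov_y" (degrees; the focal length in pixels is half the picture's height over the tangent of half this angle, whatever the lens; pixels are square), "cx", "cy" (the principal point, pixels), "distortion" ([k1, k2, p1, p2, k3] as OpenCV has them; the pictures are not rectified), "world_to_cam" (4x4, takes a point from world to camera coordinates). Camera axes: x right, y down, z forward; pixel columns grow to the right and rows downward; lengths in m; the calibration is good to about 2 mm. A picture is of the moment at which its call begins. get_calibration takes no time and is no camera call.
- hand_in(): hands the job in, once; it reports no verdict.
Trained networks look in the newest picture that a camera, given by its name, has taken for a name from the list of things; names that differ only in an ending like _2 or _b are one class to them, and where a whole thing is asked for, a point or a joint stands for the part that bears it (a point fixed in the world has none). Each returns a list of dicts, best first, with "p" (0 to 1); they miss things now and then, are a little off and sometimes report something else, mostly with a low value. They report only what shows in the picture. A call takes as long as a camera call. They do not tell look-alikes from the thing itself.
- cut_out(camera, label): "mask" (420x560 bool, what is visible of it).
- place_of(camera, label): "point" ([x, y, z] in m, in world coordinates, good to about 4 mm: a listed point, or the origin of a listed thing).
The state is a dict: "time": time; "joint_positions": joint angles; "qvel": joint speeds; "joint_efforts": joint torques, N m; "tool_pos": TCP position; "orientation": TCP orientation; "force": force on the tool from outside, world axes, zero at the start; "wrist_torque": the same for the moment, N m; "width": finger opening in m.
Only numpy, scipy, OpenCV 4.12 (cv2) and the standard library are available. Lean on these libraries where they do the work, as an engineer would, in place of code of your own. Each camera call takes 0.05 s, during which the arm holds its last target.

## Working session

There is one attempt and no reset: what is moved stays moved. The work goes in short steps, Python scripts to look and compute and a shell command to move; the robot and the scene stay as the last step left them, time stands still between calls to the robot, and variables do not carry over. Pictures are saved under pics/ and viewed, and the job is handed in when it is done.

```bash
ls; mkdir -p pics
python3 - <<'E'
from plant import *
import cv2
o=get_obs();print(o)
for c in("side","top"):
    im,d=read_camera(c);cv2.imwrite(f"pics/{c}0.png",im[:,:,::-1]);k=get_calibration(c);print(c,k)
    for l in("gauge","slot_a","slot_b","thick_center","thin_center","rack","seated","gear","driver","oil"):
        print(l,[(round(r["p"],2),[round(float(v),4) for v in r["point"]]) for r in place_of(c,l)])
E
```

```text
pics
{'time': 0.0, 'joint_positions': array([ 1.06888329e+00,  1.59072643e-01,  1.59824035e+00, -2.44998403e-05,
        1.38618385e+00, -2.10089039e-01]), 'qvel': array([-0.00043129, -0.00052052,  0.00141555,  0.00166303, -0.00012391,
       -0.00108255]), 'joint_efforts': array([ 1.42190365e-04, -3.85572588e+01, -3.22107732e+01,  7.01724901e-02,
        3.78269947e-02, -9.96854328e-05]), 'tool_pos': array([0.1651381 , 0.55011619, 0.21360161]), 'orientation': array([ 1.45392498e-01,  9.89373597e-01, -8.96588437e-04, -3.20546150e-04]), 'force': array([ 0.17072463,  0.37487511, -0.14864497]), 'wrist_torque': array([-0.0214581 ,  0.00374165,  0.01208506]), 'width': 0.09194862780819256}
side {'fov_y': 56.84580448336019, 'cx': 279.46176756174935, 'cy': 211.61149967482902, 'distortion': array([-0.0738628,  0.       ,  0.       ,  0.       ,  0.       ]), 'world_to_cam': array([[ 0.96255736, -0.27094702, -0.0084285 , -0.58465481],
       [-0.14293443, -0.48087421, -0.86506054,  0.1063984 ],
       [ 0.23033253,  0.83387512, -0.50159667,  0.72257042],
       [ 0.        ,  0.        ,  0.  
[... 849 characters left out ...]
.59483252],
       [ 0.16286343, -0.02722517, -0.98627293,  1.05630408],
       [ 0.        ,  0.        ,  0.        ,  1.        ]])}
gauge [(0.79, [0.5383, 0.1469, -0.0015])]
slot_a [(0.73, [0.5348, 0.0805, 0.0313]), (0.62, [0.5376, 0.1467, 0.0304])]
slot_b [(0.73, [0.5348, 0.0805, 0.0313]), (0.62, [0.5376, 0.1467, 0.0304])]
thick_center [(0.67, [0.5036, -0.1625, 0.0346])]
thin_center [(0.68, [0.5264, -0.2444, 0.0407]), (0.4, [0.6225, -0.2505, 0.0219])]
rack [(0.77, [0.5165, -0.206, 0.0035])]
seated [(0.64, [0.536, 0.2063, 0.0172]), (0.62, [0.5229, -0.2451, 0.0421])]
gear [(0.84, [0.7146, -0.0488, 0.0018])]
driver [(0.65, [0.7245, 0.1197, -0.0003])]
oil [(0.7, [0.7125, -0.2643, -0.0026])]
```

View pics/side0.png

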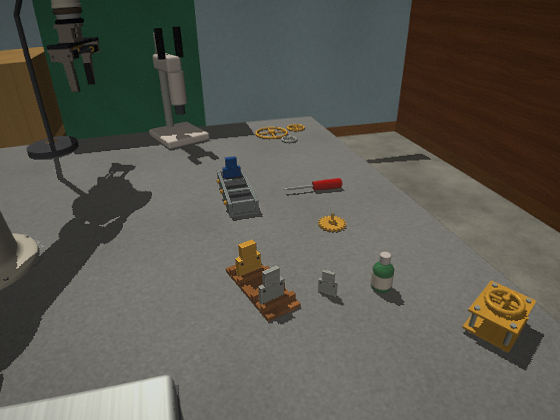

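View pics/top0.png

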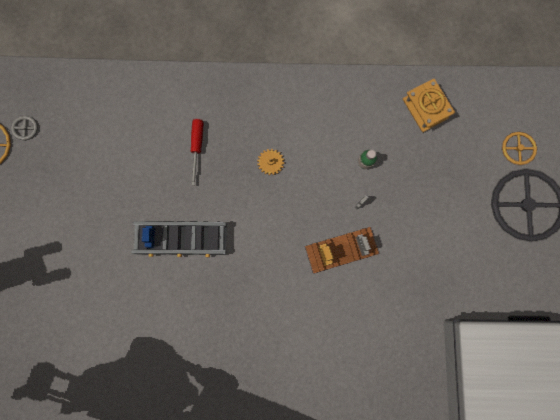

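```bash
cat > h.py <<'E'
from plant import *
import numpy as np, cv2
def K(c):
    k=get_calibration(c);f=210/np.tan(np.radians(k["fov_y"])/2)
    return np.array([[f,0,k["cx"]],[0,f,k["cy"]],[0,0,1]]),k["distortion"],k["world_to_cam"]
def cloud(c,d):
    A,D,T=K(c);v,u=np.mgrid[0:420,0:560]
    p=cv2.undistortPoints(np.stack([u,v],-1).reshape(-1,1,2).astype(float),A,D).reshape(420,560,2)
    P=np.concatenate([p*d[...,None],d[...,None]],-1)
    return (P-T[:3,3])@T[:3,:3]
def proj(c,X):
    A,D,T=K(c);X=np.atleast_2d(X).astype(float);r,_=cv2.Rodrigues(T[:3,:3])
    return cv2.projectPoints(X,r,T[:3,3],A,D)[0].reshape(-1,2)
def ang(q):
    x,y,z,w=q;return np.degrees(np.arctan2(2*(x*y+w*z),1-2*(y*y+z*z)))
E
python3 - <<'E'
from h import *
for c,g,r in(("top",(125,210,110,60),(300,220,90,60)),("side",(205,145,65,80),(215,230,90,95))):
    im,d=read_camera(c);np.savez(f"pics/{c}0.npz",im=im,d=d)
    for n,(x,y,w,h) in(("g",g),("r",r)):
        s=int(min(780/w,580/h)); cv2.imwrite(f"pics/{c}_{n}1.png",cv2.resize(im[y:y+h,x:x+w,::-1],None,fx=s,fy=s,interpolation=cv2.INTER_CUBIC)); print(c,n,s)
    P=cloud(c,d)
    # plates tops
    for nm,cx,cy in(("thick",.502,-.166),("thin",.525,-.247),("decoy",.62,-.25)):
        m=(abs(P[...,0]-cx)<.04)&(abs(P[...,1]-cy)<.03)&(P[...,2]>.060)&(d>0)
        q=P[m]; 
        if len(q)<3: print(nm,len(q));continue
        print(c,nm,len(q),q.mean(0).round(4),q.min(0).round(4),q.max(0).round(4), cv2.minAreaRect(q[:,:2].astype(np.float32)*1000))
E
```

```text
top g 7
top r 8
top thick 101 [ 0.5028 -0.1644  0.0697] [ 0.4882 -0.1757  0.0609] [ 0.5172 -0.1546  0.0759] ((502.8794250488281, -164.90589904785156), (27.79548454284668, 14.436919212341309), 19.44344711303711)
top thin 70 [ 0.524  -0.2437  0.0695] [ 0.5104 -0.253   0.0603] [ 0.5389 -0.237   0.0751] ((524.3232421875, -244.3593292236328), (27.52309226989746, 10.405945777893066), 17.386640548706055)
decoy 0
side g 7
side r 6
side thick 156 [ 0.5019 -0.1698  0.0671] [ 0.4875 -0.1782  0.0601] [ 0.5174 -0.157   0.0711] ((502.8431701660156, -167.30735778808594), (28.600107192993164, 15.385751724243164), 16.5286922454834)
side thin 149 [ 0.5234 -0.2488  0.0668] [ 0.5098 -0.2554  0.0601] [ 0.538  -0.2399  0.0709] ((523.6538696289062, -246.8834686279297), (27.763120651245117, 11.27841854095459), 18.925844192504883)
decoy 0
```

View pics/top_g1.png

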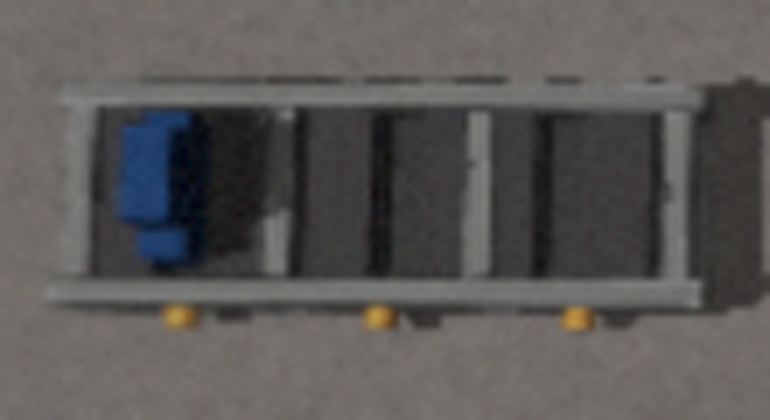

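View pics/top_r1.png

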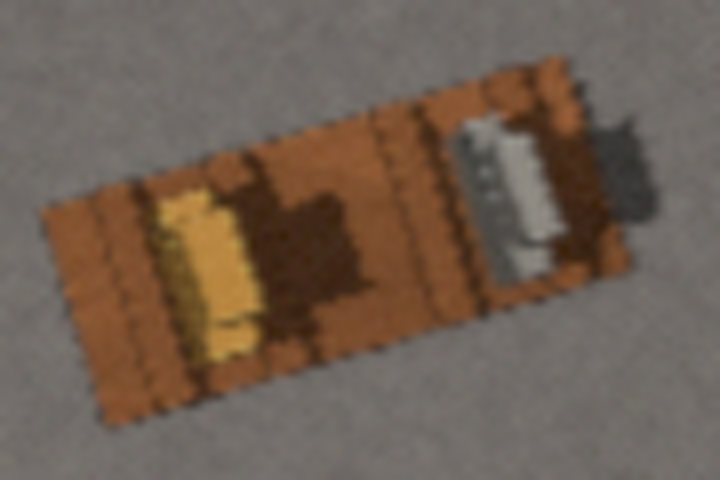

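View pics/side_g1.png

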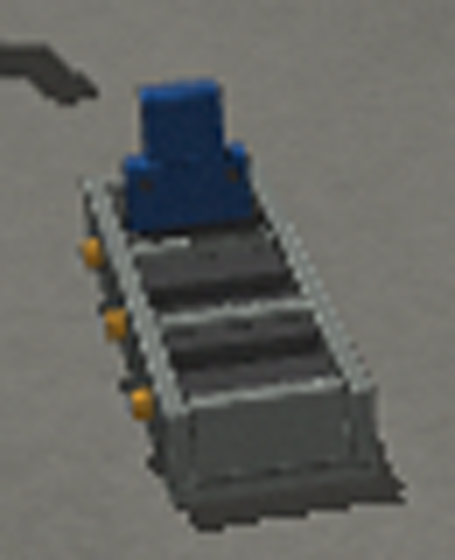

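View pics/side_r1.png

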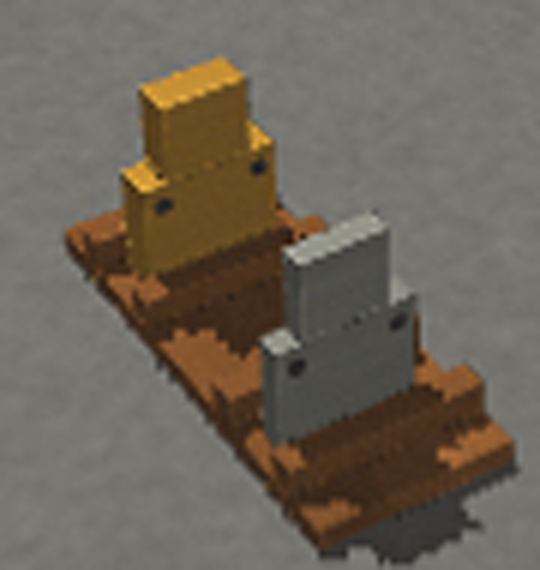

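Run:
```python
from h import *
for c in("top","side"):
    z=np.load(f"pics/{c}0.npz");d=z["d"];im=z["im"].astype(int);P=cloud(c,d)
    # gauge fit: points z in .030-.036
    m=(abs(P[...,0]-.536)<.06)&(abs(P[...,1]-.145)<.13)&(P[...,2]>.022)&(P[...,2]<.045)&(d>0)
    q=P[m]; print(c,m.sum(),cv2.minAreaRect(q[:,:2].astype(np.float32)*1000),np.percentile(q[:,2],[5,50,95]))
    R=(abs(P[...,0]-.516)<.06)&(abs(P[...,1]+.204)<.1)&(P[...,2]>.006)&(P[...,2]<.03)
    print("rack",cv2.minAreaRect(P[R][:,:2].astype(np.float32)*1000))
    if c=="top":
      for r in range(230,246,3):
        print(r,[(u,round(P[r,u,1]*1000),round(P[r,u,2]*1000),im[r,u].sum()//3) for u in range(162,226)])
```

```text
top 2314 ((533.4500732421875, 145.79421997070312), (193.9231719970703, 74.11893463134766), 89.74434661865234) [0.02588558 0.0312563  0.03639401]
rack ((517.1724243164062, -200.03030395507812), (183.24754333496094, 110.40930938720703), 85.83809661865234)
230 [(162, 182, 28, np.int64(32)), (163, 179, 36, np.int64(44)), (164, 177, 36, np.int64(55)), (165, 174, 38, np.int64(57)), (166, 173, 34, np.int64(53)), (167, 172, 26, np.int64(27)), (168, 171, 21, np.int64(31)), (169, 168, 25, np.int64(60)), (170, 166, 28, np.int64(64)), (171, 163, 31, np.int64(61)), (172, 162, 26, np.int64(61)), (173, 158, 33, np.int64(62)), (174, 156, 34, np.int64(57)), (175, 155, 31, np.int64(63)), (176, 153, 29, np.int64(63)), (177, 151, 28, np.int64(58)), (178, 148, 30, np.int64(26)), (179, 148, 19, np.int64(22)), (180, 146, 16, np.int64(25)), (181, 146, 7, np.int64(42)), (182, 144, 5, np.int64(54)), (183, 141, 8, np.int64(55)), (184, 139, 7, np.int64(58)), (185, 136, 16, np.int64(55)), (186, 132, 29, np.int64(57)), (187, 129, 31, np.int64(58)), (188, 127, 34, np.int64(60)), (189, 126, 26, np.int64(60)), (190,
[... 10097 characters left out ...]
int64(59)), (211, 78, 25, np.int64(63)), (212, 76, 29, np.int64(64)), (213, 73, 32, np.int64(65)), (214, 71, 28, np.int64(60)), (215, 69, 28, np.int64(57)), (216, 67, 27, np.int64(58)), (217, 65, 33, np.int64(51)), (218, 65, 8, np.int64(36)), (219, 63, 5, np.int64(63)), (220, 58, 38, np.int64(106)), (221, 56, 37, np.int64(117)), (222, 54, 36, np.int64(115)), (223, 52, 31, np.int64(70)), (224, 52, 6, np.int64(49)), (225, 50, 4, np.int64(58))]
side 1069 ((533.7344970703125, 143.03842163085938), (73.55218505859375, 199.51260375976562), 0.10939303040504456) [0.02327928 0.03003505 0.03623682]
rack ((515.2982788085938, -206.74925231933594), (62.61451721191406, 152.1715545654297), 17.2388858795166)
```

```bash
cat >> h.py <<'E'
def onplane(c,uv,z):
    A,D,T=K(c);p=cv2.undistortPoints(np.asarray(uv,float).reshape(-1,1,2),A,D).reshape(-1,2)
    r=np.c_[p,np.ones(len(p))]@T[:3,:3]; o=-T[:3,:3].T@T[:3,3]
    return o+r*((z-o[2])/r[:,2])[:,None]
E
python3 - <<'E'
from h import *
print("cam origins",[(-K(c)[2][:3,:3].T@K(c)[2][:3,3]).round(3) for c in("top","side")])
ims=[]
for i in range(4):
    im,d=read_camera("top");ims.append(im.astype(float).sum(2)/3)
g=np.mean(ims,0)
def edge(c0,c1,rows,rising,z,axis=0):
    pts=[]
    for r in rows:
        a=g[r,c0:c1+1] if axis==0 else g[c0:c1+1,r]
        dd=np.diff(a)*(1 if rising else -1);dd=np.clip(dd,0,None)
        k=dd.argmax(); s=slice(max(0,k-1),k+2); w=dd[s]; e=(np.arange(len(dd))[s]*w).sum()/w.sum()+.5+c0
        pts.append((e,r) if axis==0 else (r,e))
    X=onplane("top",pts,z); return X
def fit(n,X,ax):
    o=1-ax;p=np.polyfit(X[:,o]-.535*(ax==1)-.145*(ax==0),X[:,ax],1)
    res=X[:,ax]-np.polyval(p,X[:,o]-.535*(ax==1)-.145*(ax==0));k=abs(res)<.0015
    p=np.polyfit((X[:,o]-.535*(ax==1)-.145*(ax==0))[k],X[k,ax],1)
    print(n,"at centre %.2f mm slope %.2f deg"%(p[1]*1e3,np.degrees(p[0])),k.sum(),"rms",(res[k].std()*1e3).round(2))
R=range(228,247)
fit("slotb +y jaw",edge(175,180,R,False,.029),1)
fit("slota +y jaw",edge(199,203,R,False,.029),1)
fit("part ab left",edge(189,194,range(226,247),True,.033),1)
fit("part ab right",edge(193,197,R,False,.033),1)
fit("end left",edge(218,222,R,True,.033),1)
fit("end right",edge(222,225,R,False,.033),1)
fit("part b-seated right",edge(164,168,range(240,248),False,.033),1)
C=range(150,220)
fit("wall far outer",edge(219,224,C,True,.033,1),0)
fit("wall far inner",edge(223,228,C,False,.033,1),0)
fit("wall near inner",edge(246,251,C,True,.033,1),0)
fit("wall near outer",edge(250,255,C,False,.033,1),0)
E
```

```text
cam origins [array([ 0.415, -0.033,  1.141]), array([ 0.412, -0.71 ,  0.45 ])]
slotb +y jaw at centre 149.29 mm slope 0.53 deg 19 rms 0.12
slota +y jaw at centre 100.13 mm slope 0.71 deg 19 rms 0.21
part ab left at centre 119.86 mm slope -0.94 deg 20 rms 0.35
part ab right at centre 112.59 mm slope 1.87 deg 19 rms 0.16
end left at centre 60.02 mm slope 1.07 deg 18 rms 0.43
end right at centre 52.59 mm slope 0.64 deg 19 rms 0.09
part b-seated right at centre 172.19 mm slope -1.37 deg 8 rms 0.1
wall far outer at centre 569.57 mm slope -0.90 deg 70 rms 0.25
wall far inner at centre 562.78 mm slope -0.17 deg 68 rms 0.43
wall near inner at centre 509.99 mm slope -0.69 deg 70 rms 0.23
wall near outer at centre 503.30 mm slope 0.03 deg 70 rms 0.41
```

```bash
python3 -m creep '[[[0,0,-8],[0,0,0],0.3],[[0,0,-8],[0,0,0],0.5],[[0,0,-8],[0,0,0],0.5],[[0,0,-8],[0,0,0],0.5],[[0,0,-1.7],[0,0,0],0.5]]'; python3 -c "
from h import *
o=get_obs();print(o['tool_pos'],o['orientation'],ang(o['orientation']),o['width'])"
```

```text
time: 1.9
tool_pos: [0.1654, 0.5506, 0.2146]
orientation: [-0.149, 0.989, -0.0, -0.0]
force: [-0.7, 0.0, -0.3]
width: 0.0538
[0.16542686 0.55064456 0.21457912] [-1.48526003e-01  9.88908502e-01 -3.75625145e-05 -1.23950082e-05] -162.91696821709908 0.05375719443991892
```

```bash
cat > go.py <<'E'
import sys
from h import *
from scipy.spatial.transform import Rotation as R
o=get_obs();r=R.from_quat(o['orientation'])
t=np.array([float(a) for a in sys.argv[1:4]])/1e3
y=r.as_matrix()[:,1]
print("tool delta mm",(r.inv().apply(t-o['tool_pos'])*1e3).round(2),"tool y yaw",np.degrees(np.arctan2(y[1],y[0])).round(2),"pos",(o['tool_pos']*1e3).round(2),"w",round(o['width']*1e3,1),"F",o['force'].round(1),"T",o['wrist_torque'].round(2),"t",o['time'],"tilt",np.degrees(r.as_matrix()[:2,2]).round(2))
E
for i in 1; do python3 -m creep '[[[0,0,0],[-6.2,-43.5,0],0.5],[[0,0,0],[-6.2,-43.5,0],0.5],[[0,0,0],[-6.2,-43.5,0],0.5],[[0,0,0],[-6.2,-43.5,0],0.5],[[0,0,0],[-6.2,-43.5,0],0.5]]'
python3 -m creep '[[[0,0,0],[-6.2,-43.5,0],0.5],[[0,0,0],[-6.2,-43.5,0],0.5],[[0,0,0],[-6.2,-43.5,0],0.5],[[0,0,0],[-6.2,-43.5,0],0.5],[[0,0,0],[-6.2,-43.5,0],0.5]]'
python3 -m creep '[[[0,0,0],[-6.2,-43.5,0],0.5],[[0,0,0],[-6.2,-43.5,0],0.5],[[0,0,0],[-6.2,-43.5,0],0.5],[[0,0,0],[-6.2,-43.5,0],0.5],[[0,0,0],[-6.2,-43.5,0],0.5]]';done; python3 go.py 503 -166 150
```

```text
time: 2.4
tool_pos: [0.259, 0.3502, 0.2147]
orientation: [-0.147, 0.989, 0.0, 0.0]
force: [0.7, -0.0, 0.6]
width: 0.0462
time: 2.9
tool_pos: [0.3523, 0.1511, 0.2149]
orientation: [-0.146, 0.989, 0.0, 0.001]
force: [0.2, 0.5, -0.6]
width: 0.046
time: 3.4
tool_pos: [0.4455, -0.0481, 0.2148]
orientation: [-0.146, 0.989, -0.0, 0.0]
force: [0.2, 1.0, -0.2]
width: 0.046
tool delta mm [ -20.94 -129.43   64.9 ] tool y yaw 106.8 pos [445.49 -48.14 214.84] w 46.0 F [ 0.2  1.  -0.2] T [ 0.03 -0.02  0.03] t 3.4 tilt [ 0.05 -0.01]
```

```bash
python3 -m creep '[[[0,0,0],[-7,-43,10],0.5],[[0,0,0],[-7,-43,20],0.5],[[0,0,0],[-7,-43,20],0.5],[[0,0,0],[0,0,14],0.5],[[0,0,0],[0,0,0],0.5]]'; python3 go.py 503 -166 42
python3 - <<'E'
from h import *
for c,(x,y,w,h) in(("top",(290,200,100,80)),("side",(205,190,110,110))):
    im,d=read_camera(c);cv2.imwrite(f"pics/{c}2.png",cv2.resize(im[y:y+h,x:x+w,::-1],None,fx=5,fy=5,interpolation=2))
E
```

```text
time: 3.9
tool_pos: [0.501, -0.1628, 0.148]
orientation: [-0.146, 0.989, 0.002, -0.002]
force: [-0.4, 0.4, -0.8]
width: 0.046
tool delta mm [ -1.34  -4.08 105.93] tool y yaw 106.81 pos [ 501.04 -162.83  147.95] w 46.0 F [-0.4  0.4 -0.8] T [ 0.08  0.02 -0.03] t 3.9 tilt [-0.27  0.19]
```

View pics/side2.png

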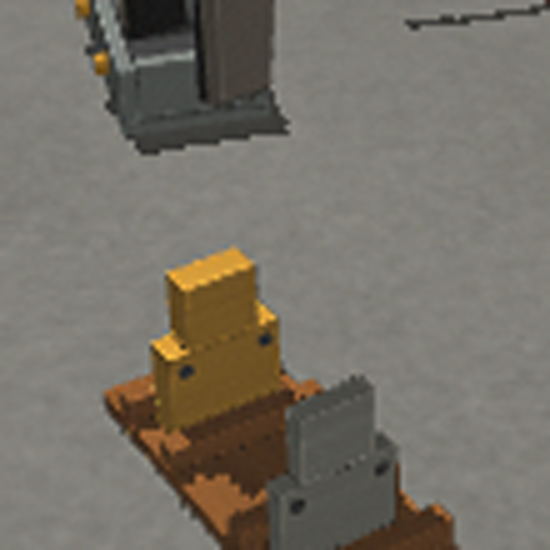

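```bash
python3 -m creep '[[[0,0,0],[-1,-3,30],0.5],[[0,0,0],[0,0,30],0.5],[[0,0,0],[0,0,10],0.5],[[0,0,0],[0,0,0],0.5],[[0,0,0],[0,0,0],0.5]]'; python3 go.py 503 -166 42
python3 - <<'E'
from h import *
for c,(x,y,w,h) in(("top",(290,200,100,80)),("side",(205,190,110,110))):
    im,d=read_camera(c);cv2.imwrite(f"pics/{c}3.png",cv2.resize(im[y:y+h,x:x+w,::-1],None,fx=5,fy=5,interpolation=2))
E
```

```text
time: 4.5
tool_pos: [0.5055, -0.1661, 0.0825]
orientation: [-0.148, 0.989, -0.001, 0.001]
force: [-0.2, -0.8, -0.7]
width: 0.046
tool delta mm [ 2.47  0.91 40.47] tool y yaw 107.01 pos [ 505.53 -166.09   82.47] w 46.0 F [-0.2 -0.8 -0.7] T [0.07 0.04 0.02] t 4.5 tilt [ 0.13 -0.08]
```

View pics/side3.png

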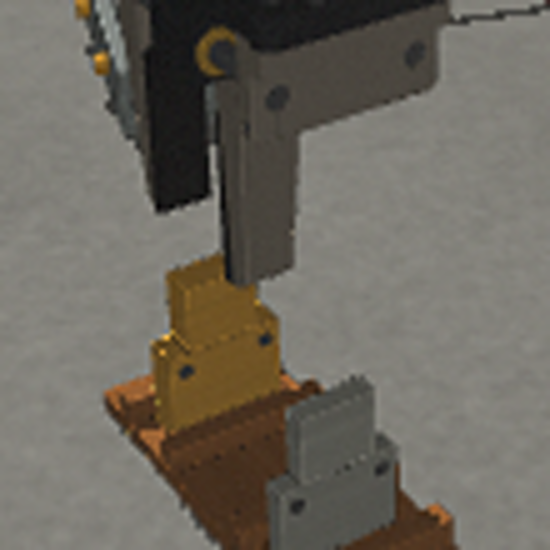

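View pics/top3.png

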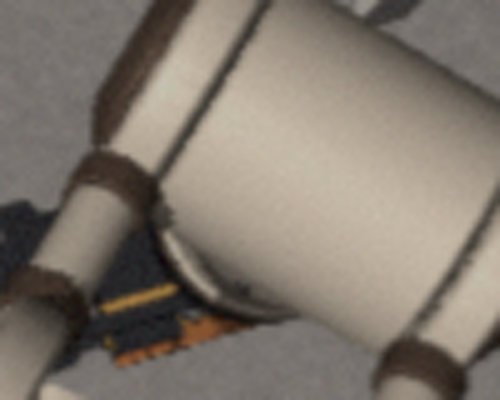

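```bash
python3 -m creep '[[[0,0,0],[2.4,1,15],0.5],[[0,0,0],[0,0,15],0.5],[[0,0,0],[0,0,10],0.5],[[0,0,0],[0,0,0],0.5],[[0,0,0],[0,0,0],0.5]]'; python3 go.py 503 -166 42
python3 - <<'E'
from h import *
for c,(x,y,w,h) in(("top",(290,200,100,80)),("side",(205,190,110,110))):
    im,d=read_camera(c);cv2.imwrite(f"pics/{c}4.png",cv2.resize(im[y:y+h,x:x+w,::-1],None,fx=5,fy=5,interpolation=2))
E
```

```text
time: 5.1
tool_pos: [0.5024, -0.1661, 0.0413]
orientation: [-0.148, 0.989, -0.0, 0.0]
force: [0.3, 0.1, -0.3]
width: 0.046
tool delta mm [-0.56 -0.09 -0.67] tool y yaw 106.98 pos [ 502.44 -166.08   41.33] w 46.0 F [ 0.3  0.1 -0.3] T [ 0.02  0.02 -0.03] t 5.1 tilt [ 0.05 -0.03]
```

View pics/side4.png

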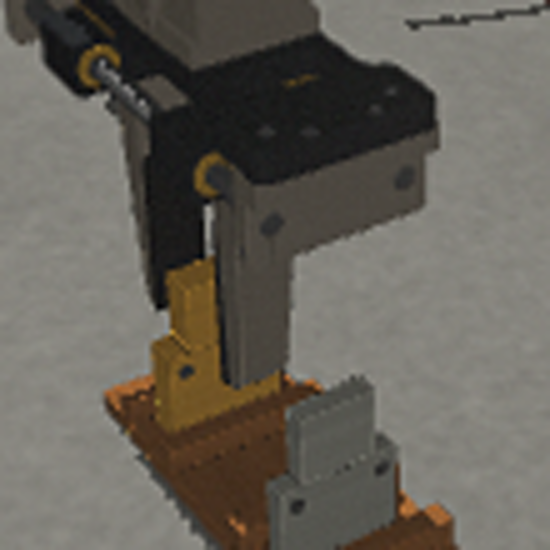

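```bash
python3 -m creep '[[[0,0,0],[0,0,0],0.7],[[0,0,0],[0,0,0],0.8],[[0,0,0],[0,0,0],0.9],[[0,0,0],[0,0,0],1],[[0,0,0],[0,0,0],1]]'; python3 -m creep '[[[0,0,0],[0,0,0],1],[[0,0,0],[0,0,0],1],[[0,0,0],[0,0,0],1]]';python3 go.py 503 -166 42
python3 - <<'E'
from h import *
for c,(x,y,w,h) in(("side",(205,190,110,110)),):
    im,d=read_camera(c);cv2.imwrite(f"pics/{c}5.png",cv2.resize(im[y:y+h,x:x+w,::-1],None,fx=5,fy=5,interpolation=2))
E
```

```text
time: 5.7
tool_pos: [0.502, -0.1659, 0.0407]
orientation: [-0.148, 0.989, -0.0, 0.0]
force: [-0.2, 0.5, 0.5]
width: 0.0138
time: 6.0
tool_pos: [0.502, -0.1659, 0.0407]
orientation: [-0.148, 0.989, -0.0, 0.0]
force: [0.2, -0.3, 1.9]
width: 0.014
tool delta mm [-0.9  -0.42 -1.3 ] tool y yaw 106.98 pos [ 502.02 -165.87   40.7 ] w 14.0 F [ 0.2 -0.3  1.9] T [ 0.06  0.03 -0.02] t 6.0 tilt [ 0.01 -0.01]
```

View pics/side5.png

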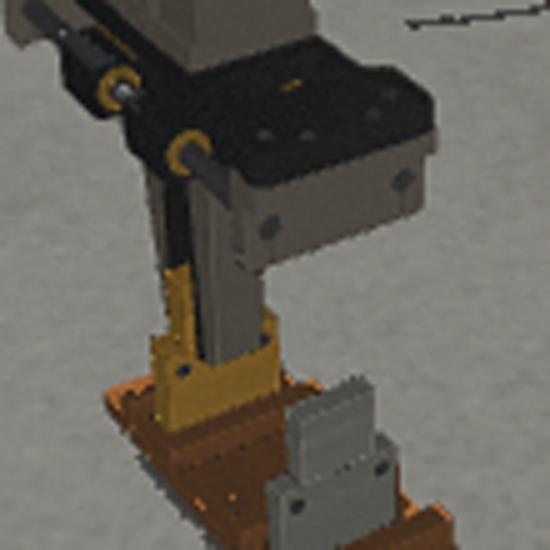

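```bash
python3 -m creep '[[[0,0,0],[0,0,-5],1],[[0,0,0],[0,0,-15],1],[[0,0,0],[0,0,-30],1],[[0,0,0],[0,0,-30],1],[[0,0,0],[0,0,-20],1]]'; python3 -m creep '[[[0,0,8],[0,0,0],1],[[0,0,8.5],[0,0,0],1],[[0,0,0],[0,0,0],1]]';python3 go.py 536 92 130
```

```text
time: 6.55
tool_pos: [0.5023, -0.1659, 0.1426]
orientation: [-0.148, 0.989, -0.001, 0.001]
force: [0.5, 0.3, -1.8]
width: 0.0136
time: 6.85
tool_pos: [0.5015, -0.1655, 0.1404]
orientation: [-0.004, 1.0, 0.0, -0.0]
force: [-0.2, -0.4, -3.4]
width: 0.014
tool delta mm [-36.53 257.2   10.52] tool y yaw 90.46 pos [ 501.54 -165.49  140.42] w 14.0 F [-0.2 -0.4 -3.4] T [ 0.    0.   -0.01] t 6.85 tilt [-0.04  0.03]
```

```bash
python3 -m creep '[[[0,0,0],[-6,42,0],1],[[0,0,0],[-6,43,0],1],[[0,0,0],[-6,43,0],1],[[0,0,0],[-6,43,0],1],[[0,0,0],[-6,43,0],1]]'; python3 -m creep '[[[0,0,0],[-6,43,0],1],[[0,0,0],[0,0,20],1],[[0,0,0],[0,0,20],1],[[0,0,0],[0,0,0],1],[[0,0,0],[0,0,0],1]]';python3 go.py 536 92 100;python3 - <<'E'
from h import *
for c,(x,y,w,h) in(("side",(190,90,110,130)),("top",(120,180,140,90))):
    im,d=read_camera(c);np.savez(f"pics/{c}6.npz",im=im,d=d);cv2.imwrite(f"pics/{c}6.png",cv2.resize(im[y:y+h,x:x+w,::-1],None,fx=4,fy=4,interpolation=2))
E
```

```text
time: 7.35
tool_pos: [0.5297, 0.0503, 0.1403]
orientation: [-0.006, 1.0, 0.0, -0.0]
force: [1.1, 1.0, -2.4]
width: 0.0141
time: 7.85
tool_pos: [0.5353, 0.0914, 0.1004]
orientation: [-0.005, 1.0, 0.0, -0.001]
force: [-0.7, 0.2, -2.4]
width: 0.014
tool delta mm [-0.68  0.54  0.4 ] tool y yaw 90.59 pos [535.33  91.45 100.4 ] w 14.0 F [-0.7  0.2 -2.4] T [ 0.02  0.02 -0.01] t 7.85 tilt [-0.08  0.  ]
```

View pics/side6.png

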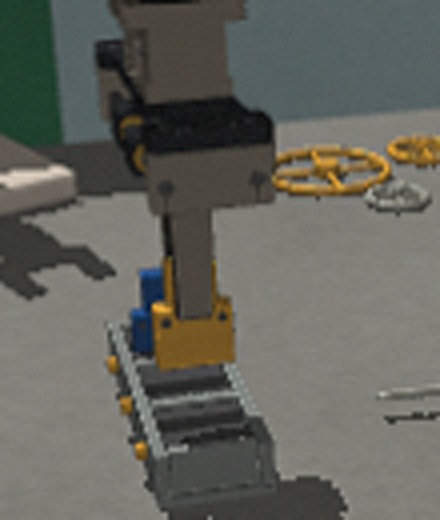

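View pics/top6.png

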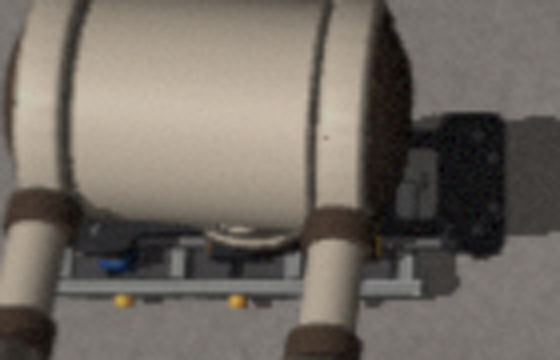

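Run:
```python
from h import *
z=np.load("pics/side6.npz");im=z["im"].astype(int);d=z["d"];P=cloud("side",d)
br=(im[...,0]>1.6*im[...,2])&(im[...,0]>90)&(abs(P[...,0]-.535)<.04)&(abs(P[...,1]-.09)<.03)&(P[...,2]>.05)&(P[...,2]<.15)
q=P[br];print(len(q))
low=q[q[:,2]<.1];
n,yy=np.histogram(low[:,1]*1e3,bins=12);print(n,yy.round(1))
f=low[abs(low[:,1]-np.median(low[:,1]))<.004]
print("face y med",np.median(f[:,1]),"slope",np.degrees(np.polyfit(f[:,0]-.535,f[:,1],1)),"tilt",np.degrees(np.polyfit(f[:,2],f[:,1],1)[0]))
vv,uu=np.nonzero(br)
for v in range(vv.min(),vv.max()+1): 
    u=uu[vv==v]; X=onplane("side",[(u.min()-.5,v),(u.max()+.5,v)],.08)
print("z range",low[:,2].min(),"bottom rows",[ (v,(vv==v).sum()) for v in range(vv.max()-4,vv.max()+1)])
# bottom edge & x extents: project known plate corners
o=get_obs();t=o["tool_pos"];print(t)
for b in(.030,.033,.036):
    C=[[t[0]+sx*.022,t[1]-.007,t[2]-b+0] for sx in(-1,1)]+[[t[0]+sx*.022,t[1]-.007,t[2]-b+.036] for sx in(-1,1)]
    print(b,proj("side",C).round(1).tolist())
for v in range(vv.min(),vv.max()+1,3): print(v,uu[vv==v].min(),uu[vv==v].max())
# gauge partitions in side camera initial
z=np.load("pics/side0.npz");im0=z["im"].astype(int);P0=cloud("side",z["d"])
for u in range(232,246,4):
  print(u,[(v,(P0[v,u,1]*1e3).round(),(P0[v,u,2]*1e3).round(),im0[v,u].sum()//3) for v in range(176,206)])
```

```text
287
[ 8 25 50 54 48 27  7  2  0  0  0  1] [81.3 82.3 83.4 84.4 85.4 86.4 87.5 88.5 89.5 90.6 91.6 92.6 93.6]
face y med 0.08490664257066509 slope [0.81332409 4.86829679] tilt -0.27615527810391427
z range 0.06637861962660895 bottom rows [(178, np.int64(20)), (179, np.int64(20)), (180, np.int64(17)), (181, np.int64(9)), (182, np.int64(1))]
[0.53658508 0.09117942 0.10175967]
0.03 [[229.6, 180.8], [248.6, 178.3], [228.4, 166.1], [247.9, 163.8]]
0.033 [[229.7, 182.0], [248.7, 179.5], [228.5, 167.3], [247.9, 165.0]]
0.036 [[229.8, 183.2], [248.8, 180.7], [228.6, 168.6], [248.0, 166.2]]
155 231 243
158 231 243
161 231 243
164 231 246
167 228 247
170 228 247
173 229 247
176 229 247
179 229 248
182 230 230
232 [(176, np.float64(199.0), np.float64(29.0), np.int64(42)), (177, np.float64(196.0), np.float64(28.0), np.int64(30)), (178, np.float64(188.0), np.float64(29.0), np.int64(34)), (179, np.float64(172.0), np.float64(34.0), np.int64(55)), (180, np.float64(174.0), np.float64(30.0), np.int64(62)), (181, np.float64(171.0), np.float64(29.0), np.int64(68)), (182, np.float64(165.0), np.float64(29.0
[... 5850 characters left out ...]
np.int64(46)), (194, np.float64(99.0), np.float64(26.0), np.int64(40)), (195, np.float64(98.0), np.float64(23.0), np.int64(36)), (196, np.float64(84.0), np.float64(28.0), np.int64(52)), (197, np.float64(77.0), np.float64(29.0), np.int64(67)), (198, np.float64(72.0), np.float64(29.0), np.int64(64)), (199, np.float64(67.0), np.float64(30.0), np.int64(63)), (200, np.float64(54.0), np.float64(34.0), np.int64(118)), (201, np.float64(52.0), np.float64(32.0), np.int64(106)), (202, np.float64(52.0), np.float64(30.0), np.int64(70)), (203, np.float64(51.0), np.float64(28.0), np.int64(65)), (204, np.float64(54.0), np.float64(24.0), np.int64(66)), (205, np.float64(52.0), np.float64(22.0), np.int64(67))]
```

```bash
python3 - <<'E'
from h import *
print(onplane("side",[(231.1,203.3),(258.6,199.7)],.033).round(4))
X=[[.536+sx*.034,y,.033] for y in(.048,.242) for sx in(-1,1)]
for n in("side0",):
    im=np.load(f"pics/{n}.npz")["im"][:,:,::-1].copy()
    big=cv2.resize(im[145:225,205:270],None,fx=7,fy=7,interpolation=2)
    for p in proj("side",X): cv2.circle(big,tuple(int(v) for v in ((p-[205,145]+.5)*7)),4,(0,0,255),1)
    cv2.imwrite("pics/side_ov.png",big)
E
python3 -m creep '[[[0,0,0],[0,-1,15],1],[[0,0,0],[0,0,12],1],[[0,0,0],[0,0,5],1],[[0,0,0],[0,0,0],1],[[0,0,0],[0,0,0],1]]';python3 go.py 536 90.2 64
```

```text
[[0.5094 0.049  0.033 ]
 [0.5721 0.0479 0.033 ]]
time: 8.45
tool_pos: [0.5358, 0.0905, 0.0685]
orientation: [-0.004, 1.0, -0.0, -0.0]
force: [-0.4, 0.3, -3.3]
width: 0.0137
tool delta mm [-0.21 -0.29  4.51] tool y yaw 90.49 pos [535.79  90.49  68.51] w 13.7 F [-0.4  0.3 -3.3] T [ 0.01 -0.04  0.02] t 8.45 tilt [-0.01 -0.  ]
```

View pics/side_ov.png

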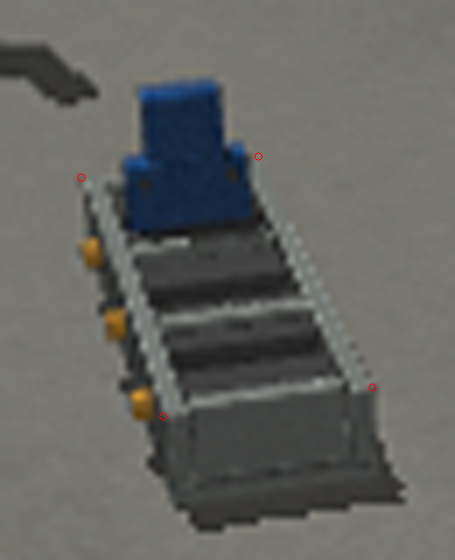

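```bash
python3 -m creep '[[[0,0,0],[0,0,2],1],[[0,0,0],[0,0,1],1],[[0,0,0],[0,0,1],1],[[0,0,0],[0,0,0],1],[[0,0,0],[0,0,0],1]]';python3 go.py 536 90.2 62;python3 -m creep '[[[0,0,0],[0,0,1],1],[[0,0,0],[0,0,1],1],[[0,0,0],[0,0,1],1],[[0,0,0],[0,0,0],1],[[0,0,0],[0,0,0],1]]';python3 go.py 536 90.2 62
```

```text
time: 8.95
tool_pos: [0.5358, 0.0905, 0.0647]
orientation: [-0.004, 1.0, -0.0, 0.0]
force: [-0.8, 0.3, -2.8]
width: 0.0136
tool delta mm [-0.17 -0.31  2.66] tool y yaw 90.48 pos [535.83  90.51  64.66] w 13.6 F [-0.8  0.3 -2.8] T [ 0.05  0.06 -0.01] t 8.95 tilt [ 0. -0.]
time: 9.45
tool_pos: [0.5357, 0.0905, 0.0616]
orientation: [-0.004, 1.0, 0.0, -0.0]
force: [0.1, 0.2, -2.6]
width: 0.0142
tool delta mm [-0.25 -0.31 -0.45] tool y yaw 90.48 pos [535.75  90.51  61.55] w 14.2 F [ 0.1  0.2 -2.6] T [-0.01 -0.02  0.01] t 9.45 tilt [-0.01  0.  ]
```

```bash
python3 -m creep '[[[0,0,0],[0,0,0.7],1],[[0,0,0],[0,0,0.7],1],[[0,0,0],[0,0,0],1]]';python3 go.py 536 90.2 62
```

```text
time: 9.75
tool_pos: [0.5357, 0.0905, 0.0601]
orientation: [-0.004, 1.0, -0.0, -0.0]
force: [-1.0, 0.2, -2.5]
width: 0.0137
tool delta mm [-0.32 -0.31 -1.93] tool y yaw 90.48 pos [535.68  90.51  60.07] w 13.7 F [-1.   0.2 -2.5] T [ 0.01 -0.   -0.06] t 9.75 tilt [-0.02 -0.  ]
```

```bash
python3 -m creep '[[[0,0,0],[0,0,0.7],1],[[0,0,0],[0,0,0.7],1],[[0,0,0],[0,0,0],1]]';python3 go.py 536 90.2 62;python3 -m creep '[[[0,0,0],[0,0,0.7],1],[[0,0,0],[0,0,0.7],1],[[0,0,0],[0,0,0],1]]';python3 go.py 536 90.2 62
```

```text
time: 10.05
tool_pos: [0.5357, 0.0905, 0.0587]
orientation: [-0.004, 1.0, 0.0, -0.0]
force: [0.8, -0.7, -2.7]
width: 0.0139
tool delta mm [-0.3  -0.32 -3.33] tool y yaw 90.48 pos [535.69  90.52  58.67] w 13.9 F [ 0.8 -0.7 -2.7] T [ 0.03  0.03 -0.01] t 10.05 tilt [-0.01  0.  ]
time: 10.35
tool_pos: [0.5357, 0.0905, 0.0573]
orientation: [-0.004, 1.0, 0.0, -0.0]
force: [-0.0, -0.5, -2.8]
width: 0.0138
tool delta mm [-0.29 -0.33 -4.7 ] tool y yaw 90.48 pos [535.71  90.53  57.3 ] w 13.8 F [-0.  -0.5 -2.8] T [0.   0.02 0.02] t 10.35 tilt [-0.01  0.  ]
```

```bash
python3 -m creep '[[[0,0,0],[0,0,1],1],[[0,0,0],[0,0,1],1],[[0,0,0],[0,0,0],1]]';python3 go.py 536 90.2 50;python3 -m creep '[[[0,0,0],[0,0,1],1],[[0,0,0],[0,0,1],1],[[0,0,0],[0,0,0],1]]';python3 go.py 536 90.2 50;python3 -m creep '[[[0,0,0],[0,0,1],1],[[0,0,0],[0,0,0.7],1],[[0,0,0],[0,0,0],1]]';python3 go.py 536 90.2 50
```

```text
time: 10.65
tool_pos: [0.5356, 0.0905, 0.0552]
orientation: [-0.004, 1.0, -0.0, -0.0]
force: [0.5, 0.0, -2.5]
width: 0.0138
tool delta mm [-0.36 -0.31  5.2 ] tool y yaw 90.48 pos [535.64  90.5   55.2 ] w 13.8 F [ 0.5  0.  -2.5] T [-0.    0.06  0.02] t 10.65 tilt [-0.02 -0.  ]
time: 10.95
tool_pos: [0.5357, 0.0905, 0.0532]
orientation: [-0.004, 1.0, -0.0, -0.0]
force: [0.1, -0.5, -2.8]
width: 0.014
tool delta mm [-0.34 -0.32  3.23] tool y yaw 90.48 pos [535.66  90.52  53.23] w 14.0 F [ 0.1 -0.5 -2.8] T [-0.03  0.03 -0.02] t 10.95 tilt [-0.02 -0.  ]
time: 11.25
tool_pos: [0.5357, 0.0905, 0.0516]
orientation: [-0.004, 1.0, 0.0, -0.0]
force: [0.2, 0.4, -2.4]
width: 0.0136
tool delta mm [-0.31 -0.32  1.55] tool y yaw 90.48 pos [535.69  90.52  51.55] w 13.6 F [ 0.2  0.4 -2.4] T [ 0.03  0.   -0.01] t 11.25 tilt [-0.01  0.  ]
```

Inside the gap with no contact. Continue down finely to the shoulder.

```bash
python3 -m creep '[[[0,0,0],[0,0,0.5],1],[[0,0,0],[0,0,0.5],1],[[0,0,0],[0,0,0],1]]';python3 go.py 536 90.2 50;python3 -m creep '[[[0,0,0],[0,0,0.4],1],[[0,0,0],[0,0,0.4],1],[[0,0,0],[0,0,0],1]]';python3 go.py 536 90.2 50
```

```text
time: 11.55
tool_pos: [0.5357, 0.0905, 0.0506]
orientation: [-0.004, 1.0, -0.0, -0.0]
force: [-0.6, 1.1, -2.0]
width: 0.0138
tool delta mm [-0.26 -0.28  0.63] tool y yaw 90.48 pos [535.74  90.48  50.63] w 13.8 F [-0.6  1.1 -2. ] T [0.02 0.03 0.03] t 11.55 tilt [-0.01 -0.  ]
time: 11.85
tool_pos: [0.5357, 0.0905, 0.0498]
orientation: [-0.004, 1.0, 0.0, -0.0]
force: [-0.6, -0.8, -1.7]
width: 0.0136
tool delta mm [-0.27 -0.31 -0.18] tool y yaw 90.48 pos [535.73  90.51  49.82] w 13.6 F [-0.6 -0.8 -1.7] T [ 0.01 -0.02  0.01] t 11.85 tilt [-0.01  0.  ]
```

```bash
python3 -m creep '[[[0,0,0],[0,0,0.4],1],[[0,0,0],[0,0,0],1],[[0,0,0],[0,0,0],1]]';python3 go.py 536 90.2 50;python3 -m creep '[[[0,0,0],[0,0,0.4],1],[[0,0,0],[0,0,0],1]]';python3 go.py 536 90.2 50
```

```text
time: 12.15
tool_pos: [0.5358, 0.0905, 0.0497]
orientation: [-0.004, 1.0, -0.0, 0.0]
force: [-0.9, -0.3, 0.0]
width: 0.0137
tool delta mm [-0.16 -0.32 -0.32] tool y yaw 90.48 pos [535.84  90.52  49.68] w 13.7 F [-0.9 -0.3  0. ] T [ 0.05  0.15 -0.01] t 12.15 tilt [ 0. -0.]
time: 12.35
tool_pos: [0.5359, 0.0905, 0.0496]
orientation: [-0.004, 1.0, -0.0, 0.0]
force: [-2.5, 0.1, 4.8]
width: 0.0141
tool delta mm [-0.07 -0.32 -0.37] tool y yaw 90.48 pos [535.93  90.52  49.63] w 14.1 F [-2.5  0.1  4.8] T [-0.03  0.6  -0.07] t 12.35 tilt [ 0.01 -0.  ]
```

```bash
python3 -m creep '[[[0,0,0],[0,0,-0.3],0.85],[[0,0,0],[0,0,0],0.75],[[0,0,0],[0,0,0],0.7],[[0,0,0],[0,0,0],0.66],[[0,0,0],[0,0,0],0.66]]';python3 go.py 536 90.2 50;python3 -m creep '[[[0,0,0],[0,0,-5],0.66],[[0,0,0],[0,0,-20],0.66],[[0,0,0],[0,0,-35],0.66],[[0,0,0],[0,0,-40],0.66],[[0,0,0],[0,0,0],0.66]]';python3 go.py 523 -246 140
python3 - <<'E'
from h import *
for c,(x,y,w,h) in(("side",(190,110,110,130)),):
    im,d=read_camera(c);np.savez(f"pics/{c}7.npz",im=im,d=d);cv2.imwrite(f"pics/{c}7.png",cv2.resize(im[y:y+h,x:x+w,::-1],None,fx=4,fy=4,interpolation=2))
E
```

```text
time: 12.85
tool_pos: [0.5359, 0.0905, 0.0494]
orientation: [-0.004, 1.0, 0.0, 0.0]
force: [0.7, 0.1, 0.9]
width: 0.0312
tool delta mm [-0.1  -0.31 -0.65] tool y yaw 90.48 pos [535.9   90.5   49.35] w 31.2 F [0.7 0.1 0.9] T [ 0.05  0.03 -0.02] t 12.85 tilt [0.01 0.  ]
time: 13.35
tool_pos: [0.5401, 0.0904, 0.1562]
orientation: [-0.004, 1.0, -0.0, 0.006]
force: [0.7, 0.3, 0.8]
width: 0.031
tool delta mm [  20.17 -336.22   16.19] tool y yaw 90.49 pos [540.08  90.39 156.19] w 31.0 F [0.7 0.3 0.8] T [-0.02 -0.05 -0.03] t 13.35 tilt [ 0.69 -0.04]
```

View pics/side7.png

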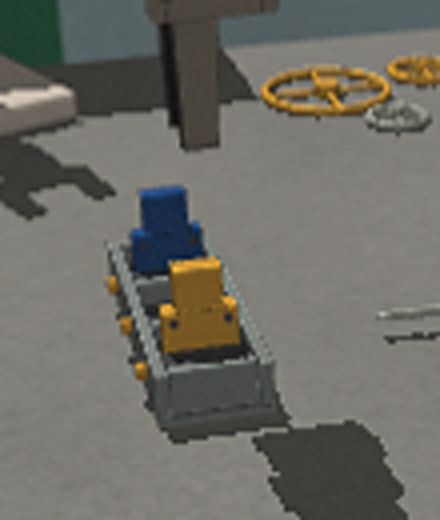

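```bash
python3 -m creep '[[[0,0,0],[2,-42,0],0.6],[[0,0,0],[2,-42,0],0.5],[[0,0,0],[2,-42,0],0.5],[[0,0,0],[2,-42,0],0.5],[[0,0,0],[2,-42,0],0.5]]'; python3 -m creep '[[[0,0,0],[2,-42,0],0.5],[[0,0,0],[2,-42,0],0.5],[[0,0,0],[2,-42,0],0.5],[[0,0,-8.3],[0,0,0],0.5],[[0,0,-8.3],[0,0,0],0.5]]';python3 -m creep '[[[0,0,0],[0,0,20],0.5],[[0,0,0],[0,0,20],0.5],[[0,0,0],[0,0,0],0.5],[[0,0,0],[0,0,0],0.5]]';python3 go.py 524 -246.5 41
```

```text
time: 13.9
tool_pos: [0.5264, -0.1208, 0.148]
orientation: [-0.004, 1.0, 0.001, -0.001]
force: [1.3, 0.2, 0.3]
width: 0.0458
time: 14.4
tool_pos: [0.5215, -0.2465, 0.1477]
orientation: [-0.15, 0.989, 0.001, -0.001]
force: [0.6, 0.5, -0.1]
width: 0.0461
time: 14.8
tool_pos: [0.522, -0.2451, 0.1085]
orientation: [-0.149, 0.989, 0.001, -0.001]
force: [-0.1, -0.1, 0.3]
width: 0.0456
tool delta mm [-1.62 -2.08 67.51] tool y yaw 107.08 pos [ 521.96 -245.08  108.51] w 45.6 F [-0.1 -0.1  0.3] T [ 0.01 -0.03  0.03] t 14.8 tilt [-0.11  0.08]
```

```bash
python3 -m creep '[[[0,0,0],[-1.5,-1.5,20],0.5],[[0,0,0],[0,0,20],0.5],[[0,0,0],[0,0,15],0.5],[[0,0,0],[0,0,10],0.5],[[0,0,0],[0,0,1],0.5]]'; python3 -m creep '[[[0,0,0],[0,0,0],0.5],[[0,0,0],[0,0,0],0.5]]'; python3 go.py 524 -246.5 41
python3 - <<'E'
from h import *
for c,(x,y,w,h) in(("side",(225,220,110,110)),):
    im,d=read_camera(c);cv2.imwrite(f"pics/{c}8.png",cv2.resize(im[y:y+h,x:x+w,::-1],None,fx=5,fy=5,interpolation=2))
E
```

```text
time: 15.3
tool_pos: [0.5239, -0.2461, 0.0424]
orientation: [-0.149, 0.989, 0.001, -0.001]
force: [0.1, 0.3, 0.1]
width: 0.0461
time: 15.5
tool_pos: [0.5252, -0.2471, 0.0445]
orientation: [-0.149, 0.989, -0.001, 0.001]
force: [-0.2, 0.6, 0.4]
width: 0.0462
tool delta mm [1.01 0.93 3.48] tool y yaw 107.08 pos [ 525.23 -247.09   44.49] w 46.2 F [-0.2  0.6  0.4] T [0.   0.03 0.04] t 15.5 tilt [ 0.09 -0.07]
```

View pics/side8.png

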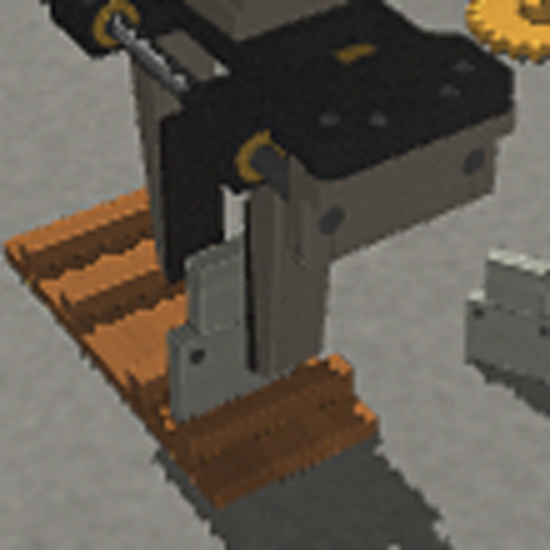

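```bash
python3 -m creep '[[[0,0,0],[1.5,0.5,2],0.5],[[0,0,0],[0,0,0],0.5],[[0,0,0],[0,0,0],0.5],[[0,0,0],[0,0,0],0.5]]'; python3 go.py 524 -246.5 41
```

```text
time: 15.95
tool_pos: [0.5229, -0.2466, 0.0415]
orientation: [-0.148, 0.989, -0.0, 0.0]
force: [1.3, 0.3, -0.2]
width: 0.0459
tool delta mm [-1.05 -0.24  0.48] tool y yaw 107.08 pos [ 522.93 -246.58   41.48] w 45.9 F [ 1.3  0.3 -0.2] T [ 0.06 -0.01  0.06] t 15.95 tilt [ 0. -0.]
```

```bash
python3 -m creep '[[[0,0,0],[0,0,0],0.7],[[0,0,0],[0,0,0],0.8],[[0,0,0],[0,0,0],0.9],[[0,0,0],[0,0,0],1],[[0,0,0],[0,0,0],1]]'; python3 -m creep '[[[0,0,0],[0,0,0],1],[[0,0,0],[0,0,0],1],[[0,0,0],[0,0,0],1]]';python3 go.py 503 -166 42;python3 -m creep '[[[0,0,0],[0,0,-5],1],[[0,0,0],[0,0,-15],1],[[0,0,0],[0,0,-30],1],[[0,0,0],[0,0,-30],1],[[0,0,0],[0,0,-20],1]]'; python3 -m creep '[[[0,0,8.3],[0,0,-10],1],[[0,0,8.3],[0,0,-10],1],[[0,0,0],[0,0,0],1]]';python3 go.py 536 140 150
```

```text
time: 16.45
tool_pos: [0.5229, -0.2465, 0.0414]
orientation: [-0.149, 0.989, 0.0, -0.0]
force: [-0.6, -0.1, 0.3]
width: 0.0087
time: 16.75
tool_pos: [0.5229, -0.2465, 0.0414]
orientation: [-0.148, 0.989, 0.0, 0.0]
force: [1.2, 0.5, -0.6]
width: 0.0083
tool delta mm [-4.63 82.84 -0.59] tool y yaw 107.08 pos [ 522.9  -246.55   41.4 ] w 8.3 F [ 1.2  0.5 -0.6] T [0.08 0.04 0.03] t 16.75 tilt [0. 0.]
time: 17.25
tool_pos: [0.5239, -0.2473, 0.1451]
orientation: [-0.149, 0.989, -0.001, 0.001]
force: [-0.1, -0.8, -1.4]
width: 0.0087
time: 17.55
tool_pos: [0.524, -0.2473, 0.1643]
orientation: [-0.004, 1.0, -0.001, 0.002]
force: [0.2, -0.6, -2.1]
width: 0.0086
tool delta mm [-15.11 387.26  13.3 ] tool y yaw 90.47 pos [ 523.99 -247.34  164.3 ] w 8.6 F [ 0.2 -0.6 -2.1] T [ 0.02 -0.03 -0.02] t 17.55 tilt [ 0.2  -0.15]
```

```bash
python3 -m creep '[[[0,0,0],[-1.5,43,0],1],[[0,0,0],[-1.5,43,0],1],[[0,0,0],[-1.5,43,0],1],[[0,0,0],[-1.5,43,0],1],[[0,0,0],[-1.5,43,0],1]]'; python3 -m creep '[[[0,0,0],[-1.5,43,0],1],[[0,0,0],[-1.5,43,0],1],[[0,0,0],[-1.5,43,0],1],[[0,0,0],[-1.5,43,0],1],[[0,0,0],[0,0,0],1]]';python3 -m creep '[[[0,0,0],[0,0,20],1],[[0,0,0],[0,0,20],1],[[0,0,0],[0,0,15],1],[[0,0,0],[0,0,0],1],[[0,0,0],[0,0,0],1]]';python3 go.py 536 139.7 70
python3 - <<'E'
from h import *
for c,(x,y,w,h) in(("side",(190,90,110,130)),):
    im,d=read_camera(c);np.savez(f"pics/{c}9.npz",im=im,d=d);cv2.imwrite(f"pics/{c}9.png",cv2.resize(im[y:y+h,x:x+w,::-1],None,fx=4,fy=4,interpolation=2))
E
```

```text
time: 18.05
tool_pos: [0.5282, -0.0298, 0.1614]
orientation: [-0.006, 1.0, 0.0, -0.0]
force: [0.9, -0.4, -1.6]
width: 0.0088
time: 18.55
tool_pos: [0.5323, 0.1451, 0.1613]
orientation: [-0.009, 1.0, 0.001, -0.0]
force: [0.6, -0.3, -0.9]
width: 0.0086
time: 19.05
tool_pos: [0.5332, 0.1401, 0.1066]
orientation: [-0.004, 1.0, -0.0, -0.0]
force: [1.1, 0.4, -0.9]
width: 0.0085
tool delta mm [-2.77 -0.43 36.57] tool y yaw 90.51 pos [533.24 140.11 106.57] w 8.5 F [ 1.1  0.4 -0.9] T [0.06 0.02 0.04] t 19.05 tilt [-0.01 -0.01]
```

View pics/side9.png

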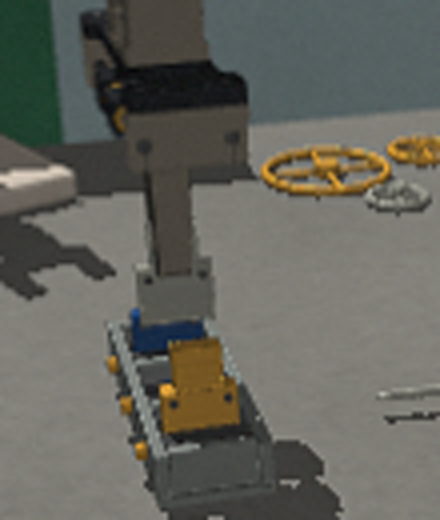

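```bash
python3 -m creep '[[[0,0,0],[-2.8,-0.4,15],1],[[0,0,0],[0,0,15],1],[[0,0,0],[0,0,7],1],[[0,0,0],[0,0,0],1],[[0,0,0],[0,0,0],1]]';python3 go.py 536 139.7 66;python3 -m creep '[[[0,0,0],[0,0,2],1],[[0,0,0],[0,0,1],1],[[0,0,0],[0,0,1],1],[[0,0,0],[0,0,0],1],[[0,0,0],[0,0,0],1]]';python3 go.py 536 139.7 62
```

```text
time: 19.6
tool_pos: [0.5358, 0.1402, 0.0691]
orientation: [-0.004, 1.0, 0.0, -0.0]
force: [-0.0, 0.1, -1.5]
width: 0.0089
tool delta mm [-0.22 -0.51  3.1 ] tool y yaw 90.49 pos [535.78 140.2   69.1 ] w 8.9 F [-0.   0.1 -1.5] T [ 0.04 -0.04  0.01] t 19.6 tilt [-0.04  0.  ]
time: 20.1
tool_pos: [0.536, 0.1402, 0.0655]
orientation: [-0.004, 1.0, 0.0, 0.0]
force: [0.3, 0.1, -1.3]
width: 0.0093
tool delta mm [ 0.01 -0.47  3.5 ] tool y yaw 90.48 pos [536.01 140.17  65.5 ] w 9.3 F [ 0.3  0.1 -1.3] T [ 0.01 -0.01 -0.04] t 20.1 tilt [0.01 0.  ]
```

```bash
python3 -m creep '[[[0,0,0],[0,-0.3,1],1],[[0,0,0],[0,0,1],1],[[0,0,0],[0,0,0],1]]';python3 go.py 536 139.7 62;python3 -m creep '[[[0,0,0],[0,0,0.8],1],[[0,0,0],[0,0,0.8],1],[[0,0,0],[0,0,0],1]]';python3 go.py 536 139.7 62;python3 -m creep '[[[0,0,0],[0,0,0.8],1],[[0,0,0],[0,0,0.8],1],[[0,0,0],[0,0,0],1]]';python3 go.py 536 139.7 62
```

```text
time: 20.4
tool_pos: [0.5358, 0.1398, 0.0632]
orientation: [-0.004, 1.0, 0.0, -0.0]
force: [0.4, 0.6, -2.0]
width: 0.0087
tool delta mm [-0.23 -0.14  1.17] tool y yaw 90.48 pos [535.77 139.83  63.17] w 8.7 F [ 0.4  0.6 -2. ] T [-0.   -0.03 -0.01] t 20.4 tilt [-0.03 -0.  ]
time: 20.7
tool_pos: [0.5359, 0.1399, 0.0616]
orientation: [-0.004, 1.0, -0.0, -0.0]
force: [-0.4, -0.1, -1.1]
width: 0.009
tool delta mm [-0.13 -0.16 -0.35] tool y yaw 90.48 pos [535.86 139.86  61.65] w 9.0 F [-0.4 -0.1 -1.1] T [ 0.03 -0.05 -0.04] t 20.7 tilt [-0.01 -0.  ]
time: 21.0
tool_pos: [0.5358, 0.1399, 0.06]
orientation: [-0.004, 1.0, -0.0, -0.0]
force: [0.6, -0.7, -1.3]
width: 0.009
tool delta mm [-0.16 -0.16 -1.97] tool y yaw 90.48 pos [535.84 139.86  60.03] w 9.0 F [ 0.6 -0.7 -1.3] T [-0.   -0.   -0.01] t 21.0 tilt [-0.02 -0.  ]
```

Past the jaw tops; down to just above the shoulder level (TCP ≈ 52).

```bash
python3 -m creep '[[[0,0,0],[0,0,1.5],1],[[0,0,0],[0,0,1.5],1],[[0,0,0],[0,0,0],1]]';python3 go.py 536 139.7 62;python3 -m creep '[[[0,0,0],[0,0,1.5],1],[[0,0,0],[0,0,1.5],1],[[0,0,0],[0,0,0],1]]';python3 go.py 536 139.7 62;python3 -m creep '[[[0,0,0],[0,0,1],1],[[0,0,0],[0,0,1],1],[[0,0,0],[0,0,0],1]]';python3 go.py 536 139.7 62
```

```text
time: 21.3
tool_pos: [0.5357, 0.1399, 0.0569]
orientation: [-0.004, 1.0, -0.0, -0.0]
force: [0.2, 0.4, -0.7]
width: 0.0089
tool delta mm [-0.28 -0.16 -5.11] tool y yaw 90.48 pos [535.71 139.86  56.89] w 8.9 F [ 0.2  0.4 -0.7] T [ 0.02  0.01 -0.  ] t 21.3 tilt [-0.03 -0.  ]
time: 21.6
tool_pos: [0.5357, 0.1398, 0.0539]
orientation: [-0.004, 1.0, -0.0, -0.0]
force: [-0.1, -0.8, -0.4]
width: 0.0086
tool delta mm [-0.26 -0.15 -8.08] tool y yaw 90.48 pos [535.74 139.84  53.92] w 8.6 F [-0.1 -0.8 -0.4] T [0.02 0.02 0.03] t 21.6 tilt [-0.03 -0.  ]
time: 21.9
tool_pos: [0.5358, 0.1399, 0.052]
orientation: [-0.004, 1.0, -0.0, -0.0]
force: [0.7, -0.1, -1.7]
width: 0.0088
tool delta mm [-0.15 -0.15 -9.97] tool y yaw 90.48 pos [535.84 139.85  52.03] w 8.8 F [ 0.7 -0.1 -1.7] T [ 0.01 -0.01  0.04] t 21.9 tilt [-0.02 -0.  ]
```

```bash
python3 -m creep '[[[0,0,0],[0,0,0.5],1],[[0,0,0],[0,0,0.5],1],[[0,0,0],[0,0,0],1]]';python3 go.py 536 139.7 62;python3 -m creep '[[[0,0,0],[0,0,0.5],1],[[0,0,0],[0,0,0.5],1],[[0,0,0],[0,0,0],1]]';python3 go.py 536 139.7 62
```

```text
time: 22.2
tool_pos: [0.5359, 0.1399, 0.0511]
orientation: [-0.004, 1.0, -0.0, -0.0]
force: [0.1, -0.7, -1.2]
width: 0.0087
tool delta mm [ -0.09  -0.15 -10.88] tool y yaw 90.48 pos [535.91 139.85  51.12] w 8.7 F [ 0.1 -0.7 -1.2] T [0.07 0.   0.01] t 22.2 tilt [-0.01 -0.  ]
time: 22.5
tool_pos: [0.5359, 0.1398, 0.0501]
orientation: [-0.004, 1.0, -0.0, -0.0]
force: [0.3, 0.4, -1.9]
width: 0.0089
tool delta mm [ -0.11  -0.15 -11.9 ] tool y yaw 90.48 pos [535.89 139.85  50.1 ] w 8.9 F [ 0.3  0.4 -1.9] T [0.01 0.03 0.01] t 22.5 tilt [-0.01 -0.  ]
```

```bash
python3 -m creep '[[[0,0,0],[0,0,0.5],1],[[0,0,0],[0,0,0],1]]';python3 go.py 536 139.7 62
```

```text
time: 22.7
tool_pos: [0.5359, 0.1398, 0.0496]
orientation: [-0.004, 1.0, -0.0, -0.0]
force: [-0.1, 0.2, -1.8]
width: 0.0091
tool delta mm [ -0.09  -0.15 -12.36] tool y yaw 90.48 pos [535.91 139.85  49.64] w 9.1 F [-0.1  0.2 -1.8] T [ 0.04  0.01 -0.01] t 22.7 tilt [-0.01 -0.  ]
```

```bash
python3 -m creep '[[[0,0,0],[0,0,0.7],1],[[0,0,0],[0,0,0.7],1],[[0,0,0],[0,0,0],1]]';python3 go.py 536 139.7 62;python3 -m creep '[[[0,0,0],[0,0,0.7],1],[[0,0,0],[0,0,0.7],1],[[0,0,0],[0,0,0],1]]';python3 go.py 536 139.7 62
```

```text
time: 23.0
tool_pos: [0.5358, 0.1398, 0.0481]
orientation: [-0.004, 1.0, -0.0, -0.0]
force: [1.1, -0.2, -1.3]
width: 0.0084
tool delta mm [ -0.17  -0.13 -13.88] tool y yaw 90.48 pos [535.82 139.83  48.12] w 8.4 F [ 1.1 -0.2 -1.3] T [ 0.   -0.02 -0.03] t 23.0 tilt [-0.02 -0.  ]
time: 23.3
tool_pos: [0.5359, 0.1398, 0.0468]
orientation: [-0.004, 1.0, -0.0, -0.0]
force: [0.4, -0.6, -1.3]
width: 0.0089
tool delta mm [ -0.13  -0.14 -15.24] tool y yaw 90.48 pos [535.86 139.84  46.76] w 8.9 F [ 0.4 -0.6 -1.3] T [-0.03  0.03 -0.01] t 23.3 tilt [-0.01 -0.  ]
```

In the narrow gap. Down to the floor (TCP ≈ 38.4).

```bash
python3 -m creep '[[[0,0,0],[0,0,1],1],[[0,0,0],[0,0,1],1],[[0,0,0],[0,0,0],1]]';python3 go.py 536 139.7 62;python3 -m creep '[[[0,0,0],[0,0,1],1],[[0,0,0],[0,0,1],1],[[0,0,0],[0,0,0],1]]';python3 go.py 536 139.7 62;python3 -m creep '[[[0,0,0],[0,0,1],1],[[0,0,0],[0,0,1],1],[[0,0,0],[0,0,0],1]]';python3 go.py 536 139.7 62
```

```text
time: 23.6
tool_pos: [0.5358, 0.1399, 0.0447]
orientation: [-0.004, 1.0, -0.0, -0.0]
force: [0.5, -1.0, -1.4]
width: 0.0085
tool delta mm [ -0.19  -0.16 -17.3 ] tool y yaw 90.48 pos [535.81 139.86  44.7 ] w 8.5 F [ 0.5 -1.  -1.4] T [ 0.02 -0.06  0.01] t 23.6 tilt [-0.02 -0.  ]
time: 23.9
tool_pos: [0.5358, 0.1399, 0.0427]
orientation: [-0.004, 1.0, -0.0, -0.0]
force: [0.5, -0.2, -1.1]
width: 0.009
tool delta mm [ -0.19  -0.17 -19.3 ] tool y yaw 90.48 pos [535.8  139.86  42.7 ] w 9.0 F [ 0.5 -0.2 -1.1] T [-0.02 -0.03 -0.06] t 23.9 tilt [-0.02 -0.  ]
time: 24.2
tool_pos: [0.5358, 0.1398, 0.0407]
orientation: [-0.004, 1.0, 0.0, -0.0]
force: [0.4, 0.1, -1.2]
width: 0.0089
tool delta mm [ -0.15  -0.15 -21.26] tool y yaw 90.48 pos [535.85 139.85  40.74] w 8.9 F [ 0.4  0.1 -1.2] T [0.   0.02 0.03] t 24.2 tilt [-0.02  0.  ]
```

```bash
python3 -m creep '[[[0,0,0],[0,0,0.5],1],[[0,0,0],[0,0,0.5],1],[[0,0,0],[0,0,0],1]]';python3 go.py 536 139.7 62;python3 -m creep '[[[0,0,0],[0,0,0.4],1],[[0,0,0],[0,0,0.4],1],[[0,0,0],[0,0,0],1]]';python3 go.py 536 139.7 62
```

```text
time: 24.5
tool_pos: [0.5359, 0.1398, 0.0398]
orientation: [-0.004, 1.0, -0.0, -0.0]
force: [-0.1, -0.2, -0.9]
width: 0.0086
tool delta mm [ -0.09  -0.14 -22.17] tool y yaw 90.48 pos [535.91 139.84  39.83] w 8.6 F [-0.1 -0.2 -0.9] T [ 0.02  0.03 -0.02] t 24.5 tilt [-0.01 -0.  ]
time: 24.8
tool_pos: [0.5359, 0.1398, 0.039]
orientation: [-0.004, 1.0, -0.0, -0.0]
force: [0.9, 0.3, -1.0]
width: 0.0088
tool delta mm [ -0.08  -0.15 -22.96] tool y yaw 90.48 pos [535.91 139.85  39.04] w 8.8 F [ 0.9  0.3 -1. ] T [0.02 0.04 0.02] t 24.8 tilt [-0.01 -0.  ]
```

```bash
python3 -m creep '[[[0,0,0],[0,0,0.4],1],[[0,0,0],[0,0,0],1],[[0,0,0],[0,0,0],1]]';python3 go.py 536 139.7 62;python3 -m creep '[[[0,0,0],[0,0,0.4],1],[[0,0,0],[0,0,0],1]]';python3 go.py 536 139.7 62;python3 -m creep '[[[0,0,0],[0,0,0.4],1],[[0,0,0],[0,0,0],1]]';python3 go.py 536 139.7 62
```

```text
time: 25.1
tool_pos: [0.536, 0.1399, 0.0387]
orientation: [-0.004, 1.0, 0.0, -0.0]
force: [0.3, 1.4, -1.7]
width: 0.0089
tool delta mm [ -0.03  -0.16 -23.31] tool y yaw 90.48 pos [535.96 139.86  38.69] w 8.9 F [ 0.3  1.4 -1.7] T [ 0.05 -0.01  0.02] t 25.1 tilt [-0.  0.]
time: 25.3
tool_pos: [0.5361, 0.1399, 0.0384]
orientation: [-0.004, 1.0, 0.0, 0.0]
force: [-0.1, 1.4, -1.2]
width: 0.009
tool delta mm [  0.06  -0.16 -23.6 ] tool y yaw 90.48 pos [536.06 139.86  38.4 ] w 9.0 F [-0.1  1.4 -1.2] T [-0.   -0.04 -0.05] t 25.3 tilt [0.01 0.  ]
time: 25.5
tool_pos: [0.5361, 0.1399, 0.0384]
orientation: [-0.004, 1.0, -0.0, 0.0]
force: [-1.9, -0.0, 3.4]
width: 0.0085
tool delta mm [  0.11  -0.16 -23.64] tool y yaw 90.48 pos [536.11 139.86  38.36] w 8.5 F [-1.9 -0.   3.4] T [-0.1   0.33  0.04] t 25.5 tilt [ 0.01 -0.  ]
```

```bash
python3 -m creep '[[[0,0,0],[0,0,-0.4],0.87],[[0,0,0],[0,0,0],0.78],[[0,0,0],[0,0,0],0.72],[[0,0,0],[0,0,0],0.72],[[0,0,0],[0,0,0],0.72]]';python3 go.py 536 139.7 62;python3 -m creep '[[[0,0,0],[0,0,-5],0.72],[[0,0,0],[0,0,-20],0.72],[[0,0,0],[0,0,-40],0.72],[[0,0,0],[0,0,-45],0.72],[[0,0,0],[0,0,-30],0.72]]';python3 -m creep '[[[0,0,0],[20,0,-20],0.72],[[0,0,0],[40,-20,0],0.72],[[0,0,0],[40,-20,0],0.72],[[0,0,0],[40,-20,0],0.72],[[0,0,0],[0,0,0],0.72]]'
python3 -m creep '[[[0,0,0],[0,-45,0],0.72],[[0,0,0],[0,-45,0],0.72],[[0,0,0],[0,-45,0],0.72],[[0,0,0],[0,-45,0],0.72],[[0,0,0],[0,0,0],0.72]]'
python3 - <<'E'
from h import *
for c,(x,y,w,h) in(("side",(190,110,110,130)),("top",(120,180,140,100))):
    im,d=read_camera(c);np.savez(f"pics/{c}10.npz",im=im,d=d);cv2.imwrite(f"pics/{c}10.png",cv2.resize(im[y:y+h,x:x+w,::-1],None,fx=4,fy=4,interpolation=2))
    for l in("thick_center","thin_center","gauge"): print(c,l,[(round(r["p"],2),[round(float(v),4) for v in r["point"]]) for r in place_of(c,l)])
    P=cloud(c,d)
    for n,cy in(("thick",.092),("thin",.141),("blue",.205)):
        m=(abs(P[...,0]-.536)<.04)&(abs(P[...,1]-cy)<.02)&(P[...,2]>.05)&(P[...,2]<.1)
        q=P[m]; print(c,n,m.sum(),cv2.minAreaRect((q[:,:2]*1e3).astype(np.float32)),"ztop",np.percentile(q[:,2],[50,80,95]).round(4))
E
```

```text
time: 26.0
tool_pos: [0.5359, 0.1399, 0.0382]
orientation: [-0.004, 1.0, -0.0, -0.0]
force: [0.2, 0.2, -0.4]
width: 0.0259
tool delta mm [ -0.07  -0.17 -23.77] tool y yaw 90.48 pos [535.92 139.87  38.23] w 25.9 F [ 0.2  0.2 -0.4] T [-0.02 -0.04  0.01] t 26.0 tilt [-0. -0.]
time: 26.5
tool_pos: [0.5371, 0.1399, 0.1821]
orientation: [-0.004, 1.0, 0.0, 0.002]
force: [0.2, 0.8, 0.7]
width: 0.0258
time: 27.0
tool_pos: [0.3921, 0.0779, 0.1973]
orientation: [-0.003, 1.0, -0.0, -0.001]
force: [1.0, -0.1, 0.5]
width: 0.0258
time: 27.5
tool_pos: [0.3986, -0.1059, 0.1992]
orientation: [-0.001, 1.0, -0.001, 0.001]
force: [0.6, 0.7, -0.5]
width: 0.0257
side thick_center [(0.73, [0.5356, 0.0867, 0.0438]), (0.35, [0.5325, 0.0939, 0.0186])]
side thin_center [(0.76, [0.6172, -0.2508, 0.0214]), (0.54, [0.5369, 0.1373, 0.0343])]
side gauge [(0.93, [0.5374, 0.1463, -0.0011])]
side thick 206 ((535.7816772460938, 89.23675537109375), (17.80270004272461, 42.719749450683594), 87.45970153808594) ztop [0.0652 0.0773 0.0792]
side thin 53 ((536.92919921875, 140.0704803466797), (14.272594451904297, 27.5894718170166), 87.73606872558594) ztop [0.0651 0.0673 0.0676]
side blue 168 ((535.7371215820312, 201.95028686523438), (42.4660758972168, 18.59817886352539), 0.22882385551929474) ztop [0.0651 0.076  0.0796]
top thick_center [(0.65, [0.536, 0.1502, 0.0304]), (0.51, [0.5391, 0.0907, 0.0436])]
top thin_center [(0.63, [0.5364, 0.1417, 0.0395]), (0.61, [0.6222, -0.2526, 0.023])]
top gauge []
top thick 163 ((536.1257934570312, 91.20116424560547), (13.792119979858398, 44.36800765991211), 89.76883697509766) ztop [0.0768 0.0803 0.0826]
top thin 76 ((536.1986694335938, 139.94850158691406), (26.263427734375, 8.288971900939941), 0.9128022193908691) ztop [0.0667 0.0691 0.0712]
top blue 186 ((535.8350219726562, 204.89730834960938), (14.470556259155273, 42.30440139770508), 89.77186584472656) ztop [0.0756 0.08   0.0824]
```

View pics/side10.png

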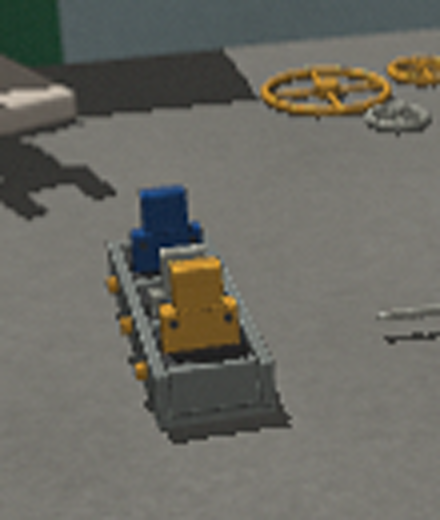

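View pics/top10.png

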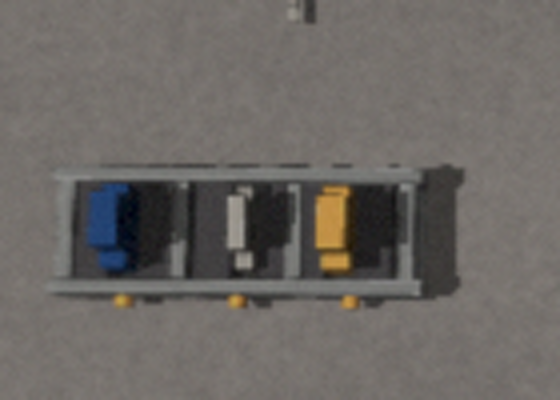

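```bash
python3 -m creep '[[[0,0,0],[0,0,0],0.72],[[0,0,0],[0,0,0],0.72],[[0,0,0],[0,0,0],0.72]]'; python3 -c "
from plant import *
hand_in()"
```

```text
time: 28.2
tool_pos: [0.398, -0.1011, 0.1983]
orientation: [-0.004, 1.0, -0.0, 0.0]
force: [-0.2, 0.4, -0.5]
width: 0.0259
the job is handed in; nothing more can be done
```

Both plates are loaded and released, and I handed the job in at 28 s of the 70 s allowed. No verdict came back.

- **Brass, end slot:** it rests on the shoulder. It first touched with its underside at about 17.0 mm, with about 7 N of contact in the readings, and its top measures about 79 mm.
- **Steel, middle slot:** it rests on the floor. It first touched with its underside at about 5.0 mm, with about 5 N of contact in the readings, and its top measures about 67 mm. I took the larger steel plate from the rack; the small one on the bench was not touched.
- **Jaw offsets:** I read these from the depth images as roughly +5 mm for the end slot and −5 mm for the middle slot. Both plates went in without touching the jaws first.

**Last checks:**
- Both cameras show the two plates upright and in line with the slots.
- The gripper was open at 26 mm, clear of both plates, and the tool force was near zero.
- In those final pictures the blue plate stands where it was. I did not measure the gear, screwdriver and oil bottle again after the moves; the arm passed well above them.

**Disagreements:**
- The side camera put the brass about 2 mm and the blue plate about 3 mm lower in y than the top camera did. That is about the stated calibration error, so I went by the arm's own position and the contact heights.
- The trained network's brass height was about 21 mm low in the top camera and 22 mm low in the side camera. I relied on the depth and contact readings instead.
- The network also made false detections, such as a "brass" guess at the middle slot, which I ruled out against the pictures.

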